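Present the last footstool leg over its mortise

TASK

The upside-down footstool still lacks its fourth leg: take the slotted leg out of the leg stand, carry it over the drawer front that stands on edge, and stop with its tenon hovering about 1 cm above the empty mortise, upright and centred, square to the mortise, with its slot facing the slot of the fitted leg at the same end of the seat. Do not insert it or let go: finish still holding it there, steady, so that I can brush glue into the mortise. The leg and the robot must not touch the footstool or the drawer front, and leave everything else where it is.

Things in the scene. Friction and masses are not known exactly. Their poses are not given: they have to be found in the camera images.
- leg: the slotted leg: loose, pale wood, tenon down in either hole of the stand, yaw -1.6 to 1.6 rad. Tenon 12 (x) x 22 (y) x 22 mm high, above it a square shaft 36 x 36 x 120 mm; 142 mm high, about 0.12 kg. Origin: centre of the tenon's lower end, z up. The shaft's top 45 mm has a slot 12 wide, 14 deep, open at the top and on the +y side. Its two x sides are flat, full-length
- slot (a point): point on the leg at the slot's open side: on the +y face of the shaft, midway across, 22.5 mm below the leg's top (119.5 mm above its origin, 18 mm from its axis); same axes as the leg
- blank_leg: a leg of the same size and wood with no slot, in the other hole of the stand (hole centres 110 mm apart); leave it. Origin as for the leg
- stand: leg stand, fixed: plywood block 220 (x) x 85 (y) x 30 mm high with two round 28 mm holes, on its x centre line 55 mm either side of its centre. The tenons hang loosely in the holes and the legs' shoulders rest on its top: lift a leg straight up 22 mm or more to get it out. Origin: centre of its underside
- stool: upside-down footstool, fixed: seat slab 240 (x) x 190 (y) x 28 mm, z up, origin at the centre of its underside. Three fitted legs (36 mm square, tops 148 mm above the bench) stand at x,y = (80,60), (-80,60), (-80,-60) mm; a rail joins the two at -x. The leg at (80,60) has its slot facing -y, towards the empty mortise
- mortise (a point): centre of the mouth of the empty mortise, on the upper face of the seat slab, 28 mm above the bench, at (80,-60) mm of the stool; axes as the stool's. The hole is 15 mm (x) by 25 mm (y), 22 mm deep. The new leg's slot has to face +y of this frame, that is, leg y along mortise y
- drawer_front: dark wooden drawer front standing on edge between the leg stand and the footstool, fixed: 420 (x) x 22 (y) x 100 mm high, with four low feet (50 mm high) that reach 33 mm either side of its middle plane. Origin: centre of its underside
- plane: hand plane, 240 mm long, 90 mm high, beyond the footstool; bystander. Origin: centre of its underside
- tape: tape measure, 65 x 32 x 60 mm; bystander. Origin: centre of its underside
- glue: glue bottle, 56 mm wide, 150 mm high; bystander. Origin: centre of its underside
- mallet: wooden mallet lying flat, 250 mm long, head 75 mm high; bystander. Origin: under its handle
- chisel: chisel, 250 mm long, lying between the leg stand and the drawer front; bystander. Origin: about the middle of its underside
- offcut: dark off-cut of wood 45 x 35 x 22 mm lying on the seat slab amid the fitted legs; bystander. Origin: centre of its underside
Not all that is in view belongs to the job. What is shaped like the leg but blue is not meant. Several things have the shape of the stand; the one meant has the colours described above.

How it is judged:
On the way, in this order (a step that is already met when the one before it is completed fails the run):
1. the slotted leg is lifted clear of the stand in the gripper (contact force between leg and the fingers above 1 N and z of leg in the frame of stand above 0.035 m), for 0.05 s.
2. the held leg passes over the drawer front (contact force between leg and the fingers above 1 N and z of leg in the frame of drawer_front above 0.1 m and y of leg in the frame of drawer_front above -0.03 m).
At the end, for the whole second after the job is handed in: leg gripped (over 1 N), still, not touching stool or drawer front; tenon end 3 to 18 mm above the mortise mouth, within 6 mm sideways; upright within 0.07 rad, square to the mortise within 0.10 rad, slot towards the fitted leg at the same end; bystanders within 20 mm of their start (contact force between leg and the fingers above 1 N and horizontal distance between leg and mortise below 0.006 m and z of leg in the frame of mortise between 0.003 and 0.018 m and angle between leg's own z axis and vertical below 0.07 rad and angle between the y axis of leg and the y axis of mortise, either way round below 0.1 rad and y of slot in the frame of mortise above 0.008 m and contact force between leg and stool below 0.1 N and contact force between leg and drawer_front below 0.1 N and linear speed of leg below 0.01 m/s and distance of each of blank_leg, plane, tape, glue, mallet, chisel, offcut from where it was at the start of the episode below 0.02 m); the arm keeps its last pose, push and grip.
It fails at once if the leg or the robot touches the footstool (contact force between any of leg, the arm, the fingers and stool above 0.5 N).
It fails at once if the leg or the robot touches the drawer front (contact force between any of leg, the arm, the fingers and drawer_front above 0.5 N).
It fails at once if a bystander is moved by more than 20 mm (distance of any of blank_leg, plane, tape, glue, mallet, chisel, offcut from where it was at the start of the episode above 0.02 m).
It also fails if it takes over 51 s, if anything falls off the work surface, if the arm or the gripper's body presses on something with over 40 N, if the wrist force passes 120 N, or if a joint passes its speed limit or range.

ROBOT

A 7-joint arm with a two-finger parallel gripper is mounted at the origin on the work surface. World frame = base frame: x ahead of the robot, y to its left, z up, the work surface at z = 0. Lengths are in m, angles in rad, forces in N, time in s.
With the tool pointing down it reaches from about 0.4 to 0.85 m from the base axis. Payload 10.4 kg.
Tool frame: the origin (TCP) lies at the very end of the fingers, on their centre line; the grasp point (between the pads) lies r.tcp_to_grasp behind it (r.tcp_to_grasp is the distance from the TCP to the grasp point, in m); z points along the fingers, y is the line along which they close (so a half turn about z gives the same grasp; the last joint's range is limited). The gripper opens to 87 mm and grips with 3 to 60 N. Pads are 19 mm wide; open, the fingers measure 117 mm over their backs; the gripper's body (75 mm by 190 mm) begins 51 mm behind the grasp point.
Start: joints at [-1.371, 0.332, -0.065, 1.46, 0.022, 1.35, -0.088], TCP at [0.138, 0.61, 0.223] pointing down, gripper open.
Joint ranges: [-2.6, 2.6], [-0.5, 2.12], [-1.47, 1.34], [0.16, 2.42], [-1.27, 4.41], [0.06, 2.06], [-2.6, 2.6]. Speed limits (rad/s): [2.22, 2.22, 2.79, 2.79, 3.14, 3.14, 3.14].

INTERFACE

Orientations are given as a unit quaternion [x, y, z, w].
In Python, from bench import monitor, cams, ticket, r gives the robot as it stands.
- The arm moves only by the shell command python3 -m crank 'ROWS' [OPENING] [FORCE]. ROWS is a JSON object whose one key "steps" holds a list of rows, each a list of 2 entries, a list of its own where there are three numbers: the shift along the world's x, y, z in units of 25 mm (1.0 is 25 mm), then the turn, a rotation vector about the world's x, y, z in units of 5 degrees (1.0 is 5 degrees). In form: {"steps": [[[x, y, z], [ax, ay, az]], ...]}. A call has 1 to 10 rows; each row shifts and turns the commanded pose from where the row before left it; what a row does not reach is not made up. A row lasts 1/12 s, in which the tool goes at most 41.7 mm and 7.16 degrees, less where a joint would pass 70% of its speed; a pose out of reach is approached as far as the arm can. A call is refused whole if a number of a shift passes 1 or a number of a turn 1, either way. A call with a gripper value outside its range is refused whole. OPENING is the finger opening in mm, from 0 to 87, set as the call begins (- or left out, the last holds). The fingers move at their own pace and stop on an object; FORCE is the grip in N (left out, the last holds). Time passes only in rows, so rows that do not move let the fingers close. It gives the time, the measured TCP pose, the force, the opening and the grip force at its end, in the units of the state.
- monitor.read_state(): the state, without advancing time (a new reading comes with each control period).
- cams.camera(name): name is "scene" or "top" or "wrist"; returns a dict with "pixels" (384x512x3 uint8, blue, green, red), "z_map" (384x512 float32, m along the optical axis (not along the pixel's ray), 0 where there is no reading), "vfov" (degrees; the focal length in pixels is half the picture's height over the tangent of half this angle, whatever the lens; pixels are square), "cx", "cy" (the principal point, pixels), "T" (4x4, takes a point from camera to world coordinates). Camera axes: x right, y up, looking along -z (the intrinsics and any distortion apply to the point x, -y, -z); pixel columns grow to the right and rows downward; lengths in m; the calibration is good to about 2 mm. A picture is of the moment at which its call begins.
- ticket.close_job(): hands the job in; it is judged then, once.
The state is a dict: "time": time; "joint_positions": joint angles; "joint_vel": joint speeds; "joint_torque": joint torques, N m; "ee_pos": TCP position; "eef_rot": TCP orientation; "ft_force": force on the tool from outside, world axes, zero at the start; "torque": the same for the moment, N m; "width": finger opening in m; "grip_force": force on a finger pad.
Only numpy, scipy, OpenCV 4.12 (cv2) and the standard library are available. Lean on these libraries where they do the work, as an engineer would, in place of code of your own. Each camera call takes 0.05 s, during which the arm holds its last target. There are 200 camera calls.

## Working session

There is one attempt and no reset: what is moved stays moved. The work goes in short steps, Python scripts to look and compute and a shell command to move; the robot and the scene stay as the last step left them, time stands still between calls to the robot, and variables do not carry over. Pictures are saved under pics/ and viewed, at most 10 in all, crops included, and the job is handed in when it is done.

```bash
ls; mkdir -p pics; cat > h.py <<'E'
import numpy as np, cv2, pickle
from bench import monitor, cams, ticket, r
def grab(n):
    c=cams.camera(n); pickle.dump(c,open(f'{n}.pkl','wb')); return c
def load(n): return pickle.load(open(f'{n}.pkl','rb'))
def cloud(c):
    z=c['z_map'].astype(float); h,w=z.shape; f=h/2/np.tan(np.radians(c['vfov'])/2)
    u,v=np.meshgrid(np.arange(w),np.arange(h))
    P=np.stack([(u-c['cx'])/f*z,-(v-c['cy'])/f*z,-z,np.ones_like(z)],-1)@c['T'].T
    P[z==0]=np.nan
    return P[...,:3]
E
python3 - <<'E'
from h import *
print(monitor.read_state(), r.tcp_to_grasp)
for n in ['scene','top']:
    c=grab(n); print(n,{k:v for k,v in c.items() if k not in('pixels','z_map')})
    cv2.imwrite(f'pics/{n}0.png',cv2.resize(c['pixels'],(800,600),interpolation=cv2.INTER_CUBIC))
E
```

```text
pics
{'time': 0.0, 'joint_positions': array([-1.37057688,  0.33289002, -0.06470062,  1.46091673,  0.02159118,
        1.34988267, -0.08851186]), 'joint_vel': array([ 0.00092031, -0.00089707, -0.00016776, -0.00031402,  0.00059538,
       -0.00106324, -0.00051145]), 'joint_torque': array([ 5.84182744e-04, -6.23258400e+01,  2.49110861e-02, -3.89892876e+01,
       -6.13276125e-02,  4.00123664e-02,  1.52069429e-04]), 'ee_pos': array([0.13803186, 0.60918576, 0.22175433]), 'eef_rot': array([ 1.11175758e-01,  9.93800513e-01, -6.98999295e-04, -5.08544089e-05]), 'ft_force': array([-0.21350876,  0.24578952,  0.19008244]), 'torque': array([-0.00444981, -0.0092117 ,  0.04466748]), 'grip_force': 0.0, 'width': 0.08705349396048188} 0.0187
scene {'vfov': 51.07679493986203, 'cx': 247.4670385021869, 'cy': 194.89905790678992, 'T': array([[-0.81928924, -0.41807708,  0.39239864,  0.90985533],
       [ 0.573346  , -0.58984188,  0.56864833,  0.64804002],
       [-0.00628568,  0.69086765,  0.72295393,  0.93939549],
       [ 0.        ,  0.        ,  0.        ,  1.        ]])}
top {'vfov': 48.64568117713415, 'cx': 263.73334384041345, 'cy': 189.32435743412358, 'T': array([[-0.02532083,  0.99444334, -0.10218263,  0.34718619],
       [-0.99936647, -0.02773756, -0.02229975, -0.01228763],
       [-0.02501013,  0.10155324,  0.99451568,  1.32129993],
       [ 0.        ,  0.        ,  0.        ,  1.        ]])}
```

View pics/scene0.png

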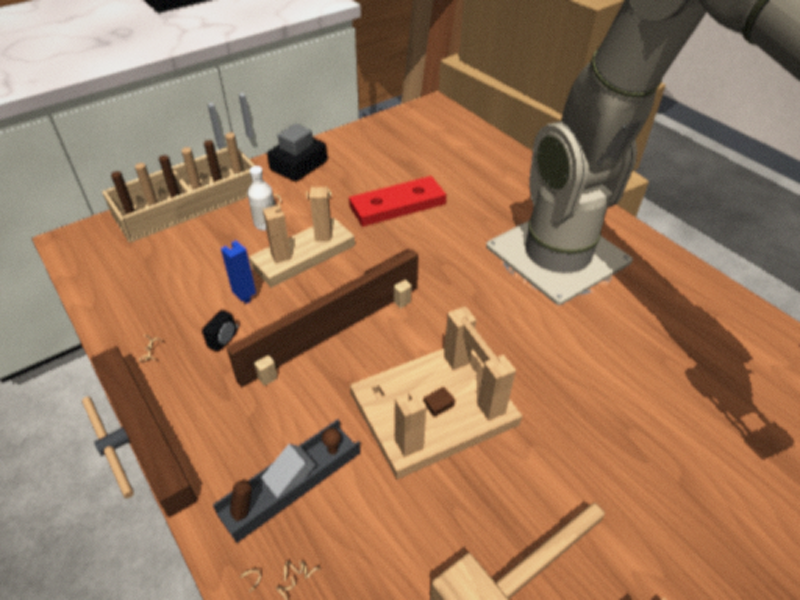

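View pics/top0.png

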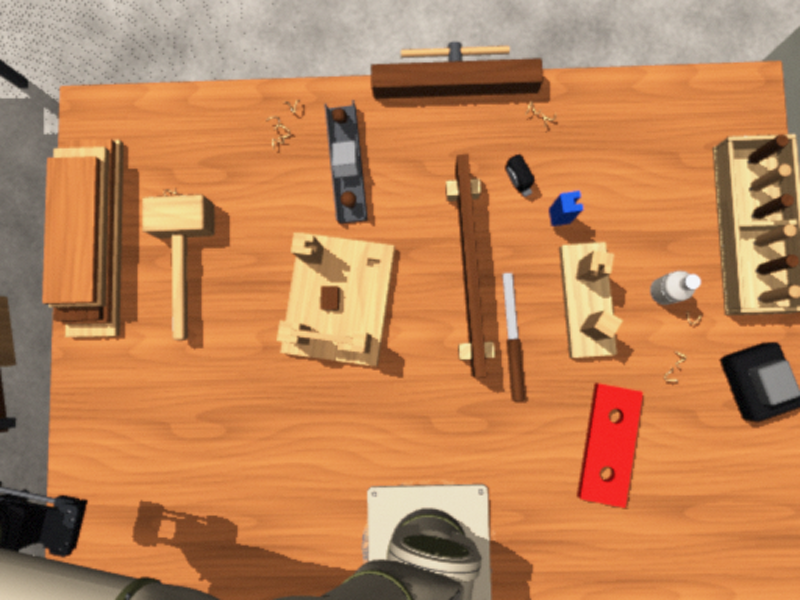

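The scene view shows the stand (300,250) with two pale legs, the blue decoy leg (238,270) and the red stand decoy (397,200). The top view shows the stand at (590,300), with the legs at (597,265) and (601,325), the drawer front at (470,265) and the stool at (340,300). The empty mortise is at (374,261). The pale stand fits the description. The two pale legs are the candidates, and the far one seems to have the notch. I'll enlarge to confirm.

```bash
python3 - <<'E'
from h import *
t=load('top');s=load('scene')
a=cv2.resize(t['pixels'][150:235,350:420],(400,486),interpolation=cv2.INTER_CUBIC)
b=cv2.resize(s['pixels'][110:185,155:235],(400,375),interpolation=cv2.INTER_CUBIC)
o=np.zeros((486,800,3),np.uint8);o[:,:400]=a;o[:375,400:]=b
cv2.imwrite('pics/crop1.png',o)
P=cloud(t)
# heights
def med(x,y):
    print((x,y),np.round(P[int(y*.64),int(x*.64)],4))
for q in [(597,260),(601,325),(590,300),(570,340),(470,265),(374,300),(310,245),(350,340),(374,261),(340,155),(515,370),(330,298),(680,290)]: med(*q)
# scene cross-check
Q=cloud(s)
for q in [(275,212),(320,190),(330,320),(300,262)]: print('s',q,np.round(Q[int(q[1]*.64),int(q[0]*.64)],4))
E
```

```text
(597, 260) [ 0.523  -0.3146  0.152 ]
(601, 325) [ 0.4067 -0.3132  0.1543]
(590, 300) [ 0.4619 -0.3263  0.0322]
(570, 340) [ 0.3877 -0.2856  0.0219]
(470, 265) [ 0.5283 -0.0912  0.1044]
(374, 300) [0.4741 0.0928 0.0269]
(310, 245) [0.5731 0.2022 0.1154]
(350, 340) [0.3941 0.1263 0.144 ]
(374, 261) [0.5547 0.0929 0.0064]
(340, 155) [0.7591 0.1522 0.0585]
(515, 370) [ 0.3332 -0.176   0.0319]
(330, 298) [0.4798 0.1749 0.0534]
(680, 290) [ 0.4697 -0.4693  0.1171]
s (275, 212) [ 0.5148 -0.3216  0.1483]
s (320, 190) [ 0.4058 -0.3308  0.1512]
s (330, 320) [ 0.5394 -0.0811  0.0533]
s (300, 262) [ 0.4937 -0.2815  0.0296]
```

View pics/crop1.png

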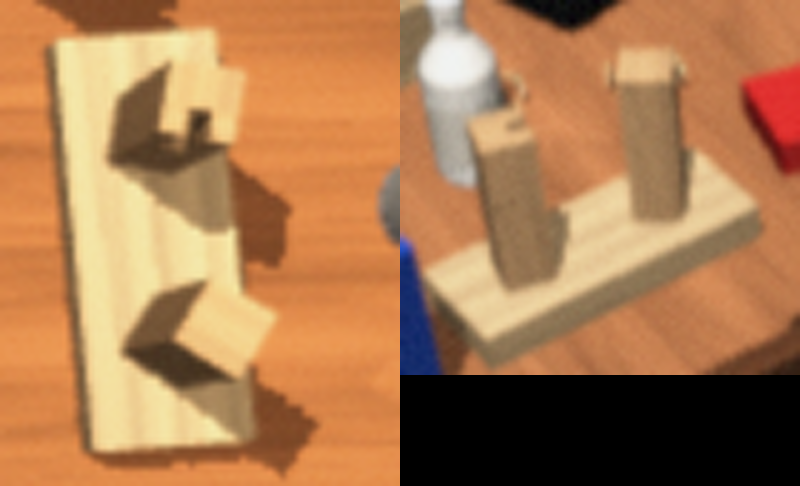

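The enlarged crop settles it. The leg at crop (200,105), which is top view (597,260), has the notch, opening toward image-down (about −x world). The one at crop (230,330) is plain, so it is the blank leg. Next I'll measure poses by rectangle fits.

```bash
cat >> h.py <<'E'
def rect(P,box,z0,z1):
    x0,x1,y0,y1=box
    m=(P[...,0]>x0)&(P[...,0]<x1)&(P[...,1]>y0)&(P[...,1]<y1)&(P[...,2]>z0)&(P[...,2]<z1)
    m=cv2.morphologyEx(m.astype(np.uint8),cv2.MORPH_OPEN,np.ones((2,2)))
    n,l,st,_=cv2.connectedComponentsWithStats(m)
    if n<2: return None
    k=l==1+np.argmax(st[1:,4])
    p=P[k]; c,s,a=cv2.minAreaRect((p[:,:2]*1000).astype(np.float32))
    return np.round(c,1),np.round(s,1),round(a,1),len(p),round(float(np.median(p[:,2])),4),np.round(p[:,:2].mean(0)*1000,1)
E
python3 - <<'E'
from h import *
for n in ['top','scene']:
    P=cloud(load(n)); print(n)
    b=(P[...,0]>.3)&(P[...,0]<.7)&(P[...,1]>-.02)&(P[...,1]<.02); print('bench z',np.nanmedian(P[b][:,2]),np.nanstd(P[b][:,2]))
    print('leg',rect(P,(.48,.57,-.37,-.27),.143,.165))
    print('blank',rect(P,(.36,.45,-.37,-.27),.143,.165))
    print('stand',rect(P,(.3,.62,-.42,-.22),.022,.038))
    print('slab',rect(P,(.3,.65,.0,.3),.02,.036))
    for nm,bx in {'f++':(.52,.62,.15,.26),'f-+':(.35,.45,.16,.26),'f--':(.34,.45,.06,.16)}.items(): print(nm,rect(P,bx,.14,.16))
    print('drawer',rect(P,(.25,.8,-.2,0),.09,.112))
E
```

```text
top
bench z 0.0007171567766081077 0.002705625838552221
leg (array([ 518.4, -348.6]), array([29.3, 93.4]), 24.6, 161, nan, array([nan, nan]))
blank (array([ 404. , -350.5]), array([88.3, 43.3]), 82.5, 186, 0.1504, array([ 407. , -332.6]))
stand (array([ 462.6, -330.1]), array([223.6,  94.7]), 3.3, 1452, nan, array([nan, nan]))
slab (array([478.2, 163.8]), array([189.5, 245.3]), 79.9, 3770, nan, array([nan, nan]))
f++ (array([567.2, 210.9]), array([35.9, 34.6]), 80.2, 151, 0.1481, array([565.8, 209.8]))
f-+ (array([407.4, 224. ]), array([124.3,  33.1]), 86.2, 249, nan, array([nan, nan]))
f-- (array([391.8, 137.5]), array([73.1, 35.3]), 80.4, 205, nan, array([nan, nan]))
drawer (array([ 540.6, -100.7]), array([451. ,  31.4]), 2.7, 1115, nan, array([nan, nan]))
scene
bench z 0.0014485905712410263 0.0018122922128976755
leg (array([ 483.1, -401.3]), array([227.2,  38.8]), 66.6, 106, 0.15, array([ 518.2, -318.6]))
blank (array([ 348.5, -401.3]), array([241.7,  31.8]), 52.9, 101, nan, array([nan, nan]))
stand (array([ 458.8, -320.7]), array([239.2,  72.2]), 6.3, 925, nan, array([nan, nan]))
slab (array([nan, nan]), array([0., 0.]), 0.0, 3713, nan, array([nan, nan]))
f++ (array([540.2, 188.1]), array([126.9,  40.1]), 47.6, 207, nan, array([nan, nan]))
f-+ (array([350.8, 177.6]), array([211.3,  84.2]), 39.9, 316, nan, array([nan, nan]))
f-- (array([346.4,  82.6]), array([197.5,  49.3]), 43.2, 203, 0.1484, array([391.6, 129.1]))
drawer (array([491.4, -95. ]), array([497.1,  70. ]), 10.6, 1069, nan, array([nan, nan]))
```

```bash
python3 - <<'E'
import re
s=open('h.py').read()
s=s.replace("    m=cv2.morph","    m0=m\n    m=cv2.morph").replace("np.ones((2,2)))","np.ones((3,3)))").replace("k=l==1+np.argmax(st[1:,4])","k=(l==1+np.argmax(st[1:,4]))&m0")
open('h.py','w').write(s)
E
python3 - <<'E'
from h import *
for n in ['top','scene']:
    P=cloud(load(n)); print(n)
    print('leg',rect(P,(.48,.57,-.37,-.27),.143,.165))
    print('blank',rect(P,(.36,.45,-.37,-.27),.143,.165))
    print('stand',rect(P,(.3,.62,-.42,-.22),.024,.036))
    print('slab',rect(P,(.3,.65,.0,.3),.022,.034))
    for nm,bx in {'f++':(.52,.62,.15,.26),'f--':(.34,.45,.09,.17)}.items(): print(nm,rect(P,bx,.142,.16))
    print('drawer',rect(P,(.25,.8,-.2,0),.092,.110))
    m=(abs(P[...,0]-.546)<.03)&(abs(P[...,1]-.092)<.03)&(P[...,2]<.02); 
    print('hole',m.sum(),np.round(P[m].mean(0),4))
# image-plane: dark hole pixels in top, projected onto z=.028 plane
t=load('top'); P=cloud(t); g=t['pixels'].astype(int).sum(-1)
m=(abs(P[...,0]-.546)<.022)&(abs(P[...,1]-.092)<.022)
print('dark',np.percentile(g[m],[5,50,95]))
E
```

```text
top
leg (array([ 519.6, -321.5]), array([36.8, 36.1]), 79.9, 161, 0.1508, array([ 519.9, -321.2]))
blank (array([ 409.4, -326.7]), array([35.9, 36.2]), 56.6, 182, 0.1507, array([ 409.2, -326.3]))
stand (array([ 464.3, -324.7]), array([219.9,  86.7]), 2.7, 1333, 0.0308, array([ 462.3, -317.3]))
slab (array([479.9, 165. ]), array([191.1, 240.1]), 80.6, 3526, 0.0287, array([480.6, 157.9]))
f++ (array([568.5, 211.2]), array([36.1, 37.1]), 79.1, 148, 0.1486, array([568.4, 212.3]))
f-- (array([392.9, 129.9]), array([59.4, 35.6]), 80.4, 204, 0.1487, array([391.6, 123.7]))
drawer (array([529.9, -94.9]), array([418.9,  22.4]), 2.7, 1107, 0.1006, array([526.3, -94.7]))
hole 33 [0.5497 0.0933 0.0075]
scene
leg (array([ 521.3, -319.1]), array([41.2, 35.7]), 80.8, 102, 0.1507, array([ 522. , -315.9]))
blank (array([ 411.4, -323.9]), array([42.9, 36.3]), 56.8, 101, 0.1506, array([ 411.8, -322. ]))
stand (array([ 465.9, -321.5]), array([222.1,  91.2]), 2.7, 861, 0.0312, array([ 474. , -312.1]))
slab (array([480.5, 166.7]), array([193.4, 241.1]), 80.6, 3588, 0.0292, array([493.4, 171. ]))
f++ (array([569. , 214.1]), array([38.6, 36.8]), 80.4, 195, 0.1491, array([570.2, 216.9]))
f-- (array([394.8, 135.3]), array([66.1, 36.9]), 78.2, 201, 0.1486, array([394. , 129.3]))
drawer (array([532.3, -91.9]), array([417.3,  26.8]), 2.6, 1004, 0.1007, array([546.3, -88.6]))
hole 24 [0.5442 0.0868 0.0112]
dark [349.9 584.  609. ]
```

Slotted leg: centre (519.6, −321.5) mm, top at 151 mm, slot direction about 170°, so its yaw is about 79.9°. Mortise: (548.9, 92.6) mm, stool yaw −9.4°. The sizes (36×36, 191×240, 419×22) and the hole-depth centroid agree. Now I'll move over to the leg.

```bash
python3 -m crank '{"steps":[[[0.7,-0.6,0.15],[0,0,0]],[[0.8,-0.7,0.15],[0,0,0]],[[0.8,-0.7,0.15],[0,0,0]],[[0.8,-0.7,0.15],[0,0,0]],[[0.8,-0.7,0.15],[0,0,0]],[[0.8,-0.7,0.15],[0,0,0]],[[0.8,-0.7,0.15],[0,0,0]],[[0.8,-0.7,0.15],[0,0,0]],[[0.8,-0.7,0],[0,0,0]],[[0.8,-0.7,0],[0,0,0]]]}' 87
python3 -m crank '{"steps":[[[0.8,-0.7,0],[0,0,0]],[[0.8,-0.7,0],[0,0,0]],[[0.8,-0.8,0],[0,0,0]],[[0.6,-0.9,0],[0,0,0]],[[0.4,-0.9,0],[0,0,0]],[[0.2,-0.9,0],[0,0,0]],[[0.2,-0.9,0],[0,0,0]],[[0.2,-0.9,0],[0,0,0]],[[0.2,-0.9,0],[0,0,0]],[[0.2,-0.9,0],[0,0,0]]]}'
python3 -m crank '{"steps":[[[0,-0.9,0],[0,0,0]],[[0,-0.9,0],[0,0,0]],[[0,-0.9,0],[0,0,0]],[[0,-0.9,0],[0,0,0]],[[0,-0.9,0],[0,0,0]],[[0,-0.9,0],[0,0,0]],[[0,-0.9,0],[0,0,0]],[[0,-0.9,0],[0,0,0]],[[0,-0.9,0],[0,0,0]],[[0,-0.9,0],[0,0,0]]]}'
```

```text
time: 0.93
ee_pos: [0.3364, 0.436, 0.2526]
eef_rot: [0.111, 0.994, 0.0, -0.0]
ft_force: [1.2, 0.8, -0.2]
width: 0.0868
grip_force: 0.0
time: 1.77
ee_pos: [0.4455, 0.2233, 0.2523]
eef_rot: [0.111, 0.994, -0.0, -0.0]
ft_force: [-0.3, -0.1, 0.8]
width: 0.0867
grip_force: 0.0
time: 2.6
ee_pos: [0.4452, -0.0016, 0.2524]
eef_rot: [0.111, 0.994, 0.0, -0.0]
ft_force: [0.1, -0.1, 0.2]
width: 0.0867
grip_force: 0.0
```

```bash
python3 -m crank '{"steps":[[[0.2,-0.9,0],[0,0,0.1]],[[0.2,-0.9,0],[0,0,0.1]],[[0.2,-0.9,0],[0,0,0.1]],[[0.2,-0.9,0],[0,0,0.1]],[[0.2,-0.9,0],[0,0,0.14]],[[0.2,-0.9,0],[0,0,0]],[[0.2,-0.9,0],[0,0,0]],[[0.2,-0.9,0],[0,0,0]],[[0.2,-0.9,0],[0,0,0]],[[0.2,-0.9,0],[0,0,0]]]}'
python3 -m crank '{"steps":[[[0.2,-0.9,0],[0,0,0]],[[0.2,-0.9,0],[0,0,0]],[[0.2,-0.9,0],[0,0,0]],[[0.2,-0.9,0],[0,0,0]],[[0.18,-0.2,0],[0,0,0]],[[0,0,0],[0,0,0]],[[0,0,0],[0,0,0]]]}'
python3 - <<'E'
from h import *
from scipy.spatial.transform import Rotation as R
s=monitor.read_state(); M=R.from_quat(s['eef_rot']).as_matrix(); print(np.round(s['ee_pos'],4),np.degrees(np.arctan2(M[1,1],M[0,1])),np.round(M[:,2],4),np.round(s['joint_positions'],2))
c=grab('wrist'); cv2.imwrite('pics/w1.png',c['pixels'])
P=cloud(c); print(rect(P,(.47,.58,-.38,-.26),.143,.165), rect(P,(.36,.46,-.38,-.26),.143,.165))
E
```

```text
time: 3.43
ee_pos: [0.4956, -0.2264, 0.2524]
eef_rot: [0.088, 0.996, 0.0, -0.0]
ft_force: [0.3, 0.2, -0.5]
width: 0.0867
grip_force: 0.0
time: 4.02
ee_pos: [0.5201, -0.3199, 0.2521]
eef_rot: [0.088, 0.996, 0.0, -0.001]
ft_force: [-0.6, -0.5, -0.1]
width: 0.0872
grip_force: 0.0
[ 0.5201 -0.3199  0.2521] 79.93225263560794 [-1.e-03  4.e-04 -1.e+00] [-0.15  0.36  0.82  1.49 -0.26  1.41  2.07]
(array([ 520.7, -320.6]), array([36. , 36.5]), 77.4, 1152, 0.1506, array([ 521.4, -320.8])) (array([ 410.9, -325.6]), array([36.1, 36.1]), 56.3, 1767, 0.1506, array([ 410.7, -325.3]))
```

View pics/w1.png

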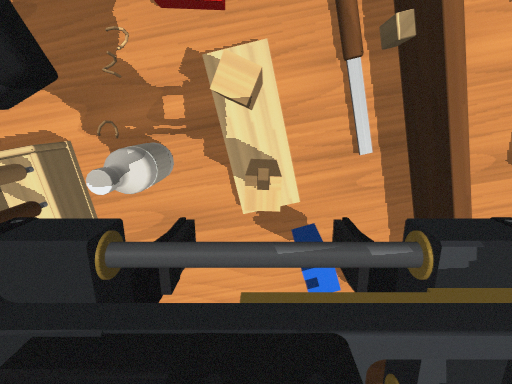

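The wrist view shows the shaded slotted leg at (262,175), midway between the fingers (190 and 340). The blank is at (237,78) and the glue bottle at (130,170), both clear. Going down now.

```bash
python3 -m crank '{"steps":[[[0,-0.05,-0.7],[0,0,0]],[[0,0,-0.8],[0,0,0]],[[0,0,-0.8],[0,0,0]],[[0,0,-0.8],[0,0,0]],[[0,0,-0.7],[0,0,0]],[[0,0,-0.6],[0,0,0]],[[0,0,-0.6],[0,0,0]],[[0,0,-0.6],[0,0,0]],[[0,0,-0.5],[0,0,0]],[[0,0,0],[0,0,0]]]}' && python3 -m crank '{"steps":[[[0,0,0],[0,0,0]],[[0,0,0],[0,0,0]],[[0,0,0],[0,0,0]],[[0,0,0],[0,0,0]],[[0,0,0],[0,0,0]],[[0,0,0],[0,0,0]],[[0,0,0],[0,0,0]],[[0,0,0],[0,0,0]],[[0,0,0],[0,0,0]],[[0,0,0],[0,0,0]]]}' 30 30
```

```text
time: 4.9
ee_pos: [0.5193, -0.3195, 0.0978]
eef_rot: [0.087, 0.996, 0.001, -0.001]
ft_force: [0.1, 0.7, -1.1]
width: 0.087
grip_force: 0.0
time: 5.73
ee_pos: [0.5201, -0.3217, 0.1001]
eef_rot: [0.088, 0.996, 0.0, -0.0]
ft_force: [-0.8, -0.8, 0.4]
width: 0.0365
grip_force: 29.6
```

```bash
python3 -m crank '{"steps":[[[0,0,0.3],[0,0,0]],[[0,0,0.5],[0,0,0]],[[0,0,0.7],[0,0,0]],[[0,0,0.8],[0,0,0]],[[0,0,0.8],[0,0,0]],[[0,0,0.8],[0,0,0]],[[0,0,0.8],[0,0,0]],[[0,0,0.8],[0,0,0]],[[0,0,0.5],[0,0,0]],[[0,0,0.4],[0,0,0]]]}' && python3 -m crank '{"steps":[[[0,0,0],[0,0,0]],[[0,0,0],[0,0,0]],[[0,0,0],[0,0,0]]]}'
python3 - <<'E'
from h import *
c=grab('scene'); cv2.imwrite('pics/s2.png',cv2.resize(c['pixels'][60:250,120:330],(663,600)))
E
```

```text
time: 6.57
ee_pos: [0.5202, -0.322, 0.2622]
eef_rot: [0.088, 0.996, -0.0, 0.001]
ft_force: [-0.7, -0.6, -1.4]
width: 0.0358
grip_force: 29.6
time: 6.82
ee_pos: [0.5198, -0.3213, 0.259]
eef_rot: [0.088, 0.996, 0.0, -0.001]
ft_force: [0.1, 0.4, -2.1]
width: 0.0361
grip_force: 29.6
```

View pics/s2.png

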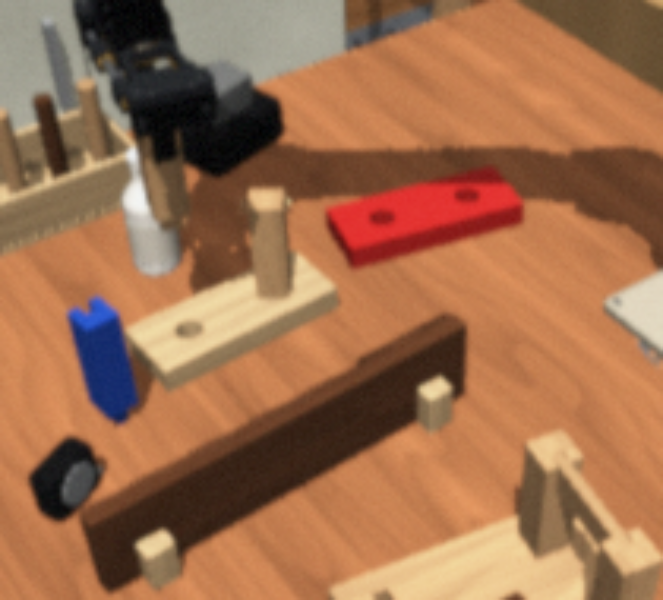

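The scene crop shows the leg upright in the gripper at (165,185), out of the hole at (190,330); the blank leg stays put at (270,240). I'll carry it over with a −89.4° turn.

```bash
python3 -m crank '{"steps":[[[0.06,0.4,0],[0,0,-0.4]],[[0.06,0.8,0],[0,0,-0.9]],[[0.06,0.8,0],[0,0,-0.9]],[[0.06,0.8,0],[0,0,-0.9]],[[0.06,0.8,0],[0,0,-0.9]],[[0.06,0.8,0],[0,0,-0.9]],[[0.06,0.8,0],[0,0,-0.9]],[[0.06,0.8,0],[0,0,-0.9]],[[0.06,0.8,0],[0,0,-0.9]],[[0.06,0.8,0],[0,0,-0.9]]]}'
python3 -m crank '{"steps":[[[0.06,0.8,0],[0,0,-0.9]],[[0.06,0.8,0],[0,0,-0.9]],[[0.06,0.8,0],[0,0,-0.9]],[[0.06,0.8,0],[0,0,-0.9]],[[0.06,0.8,0],[0,0,-0.9]],[[0.06,0.8,0],[0,0,-0.9]],[[0.06,0.8,0],[0,0,-0.9]],[[0.06,0.8,0],[0,0,-0.9]],[[0.06,0.8,0],[0,0,-0.9]],[[0.06,0.4,0],[0,0,-0.4]]]}'
python3 -m crank '{"steps":[[[0,0.5,0],[0,0,-0.4]],[[0,0.5,0],[0,0,-0.5]],[[0,0.3,0],[0,0,0]],[[0,0,0],[0,0,0]],[[0,0,0],[0,0,0]],[[0,0,0],[0,0,0]]]}'
python3 - <<'E'
from h import *
from scipy.spatial.transform import Rotation as R
s=monitor.read_state(); M=R.from_quat(s['eef_rot']).as_matrix(); print(np.round(s['ee_pos'],4),np.degrees(np.arctan2(M[1,1],M[0,1])),np.round(M[:,2],4),np.round(s['joint_positions'],2))
E
```

```text
time: 7.7
ee_pos: [0.5346, -0.1305, 0.2592]
eef_rot: [0.445, 0.896, -0.0, -0.001]
ft_force: [0.9, -0.4, -1.4]
width: 0.0364
grip_force: 29.6
time: 8.53
ee_pos: [0.5496, 0.0613, 0.259]
eef_rot: [0.738, 0.675, -0.001, -0.001]
ft_force: [-0.3, 0.9, -1.0]
width: 0.0361
grip_force: 29.6
time: 9.03
ee_pos: [0.55, 0.0898, 0.2599]
eef_rot: [0.764, 0.646, -0.0, 0.0]
ft_force: [-0.1, -0.3, -0.9]
width: 0.0361
grip_force: 29.6
[0.55   0.0898 0.2599] -9.572312479113483 [-1.e-04 -4.e-04 -1.e+00] [-0.97  0.2   0.84  1.62 -0.15  1.39 -0.28]
```

```bash
python3 -m crank '{"steps":[[[-0.04,0.11,-0.4],[0,0,0]],[[0,0,-0.6],[0,0,0]],[[0,0,-0.7],[0,0,0]],[[0,0,-0.7],[0,0,0]],[[0,0,-0.7],[0,0,0]],[[0,0,-0.6],[0,0,0]],[[0,0,-0.5],[0,0,0]],[[0,0,-0.4],[0,0,0]],[[0,0,0],[0,0,0]],[[0,0,0],[0,0,0]]]}'
python3 - <<'E'
from h import *
for n in ['scene','top','wrist']: 
    c=grab(n); P=cloud(c)
    print(n,'legtop',rect(P,(.50,.60,.04,.15),.184,.21))
s=load('scene');w=load('top')
o=np.zeros((600,800,3),np.uint8);o[:,:400]=cv2.resize(s['pixels'][180:330,205:305],(400,600),interpolation=cv2.INTER_CUBIC)
o[:400,400:]=cv2.resize(w['pixels'][130:250,170:290],(400,400),interpolation=cv2.INTER_CUBIC)
cv2.imwrite('pics/f1.png',o)
E
```

```text
time: 9.87
ee_pos: [0.549, 0.0933, 0.1449]
eef_rot: [0.764, 0.646, -0.0, 0.0]
ft_force: [0.2, -0.9, -1.0]
width: 0.0362
grip_force: 29.6
scene legtop (array([534.8, 110.3]), array([14.1, 28.2]), 65.8, 60, 0.1938, array([535.1, 109.3]))
top legtop None
wrist legtop (array([549.9,  95.6]), array([20.1, 47.6]), 80.3, 2693, 0.1963, array([549.2,  93.2]))
```

View pics/f1.png

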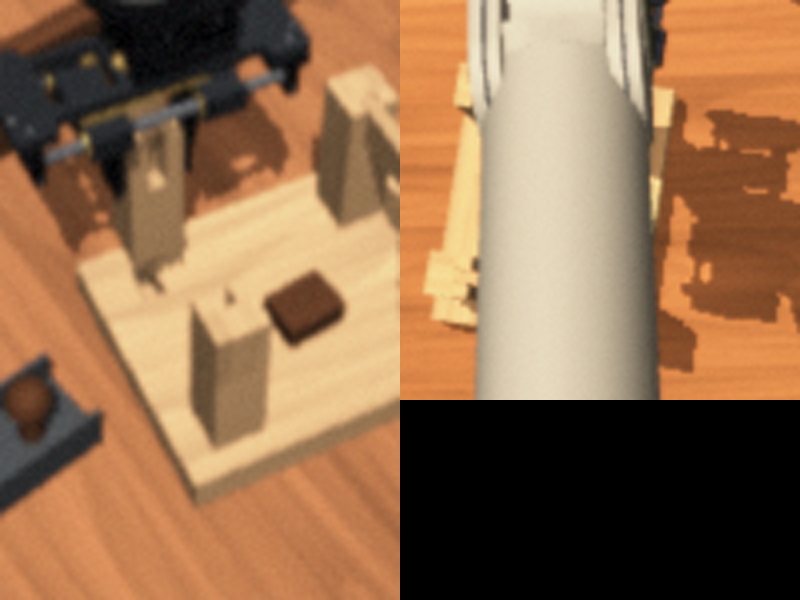

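The crop shows the slot at (155,160) facing the fitted leg at (230,340), with the tenon just above the mortise area at (150,280). Next I'll check the leg's faces in stool coordinates, using the scene depth with the fitted leg as reference in the same image.

```bash
python3 - <<'E'
from h import *
P=cloud(load('scene')); a=np.radians(-9.4)
o=np.array([.4799,.165]); d=(P[...,:2]-o)
X=d[...,0]*np.cos(a)+d[...,1]*np.sin(a); Y=-d[...,0]*np.sin(a)+d[...,1]*np.cos(a); Z=P[...,2]
def rep(nm,cx,cy,z0,z1):
    b=(Z>z0)&(Z<z1)
    f=b&(abs(X-cx)<.012)&(abs(Y-cy-.018)<.010); g=b&(abs(Y-cy)<.012)&(abs(X-cx-.018)<.010)
    for k,(m,V,H) in {'+y face':(f,Y,X),'+x face':(g,X,Y)}.items():
        if m.sum()>8:
            A=np.c_[H[m]-H[m].mean(),Z[m]-Z[m].mean(),np.ones(m.sum())]; c=np.linalg.lstsq(A,V[m],rcond=None)[0]
            print(nm,k,m.sum(),'pos mm',round(np.median(V[m])*1e3,1),'slopes(h,z)',np.round(c[:2],3))
        else: print(nm,k,m.sum())
rep('fitted',.08,.06,.045,.135)
rep('held lower',.08,-.06,.08,.135)
m=(abs(X-.08)<.03)&(abs(Y+.06)<.03)&(Z>.04)
print('lowest shaft z',np.round(np.percentile(Z[m],[1,3,5,10]),4))
E
```

```text
fitted +y face 174 pos mm 80.1 slopes(h,z) [-0.006 -0.   ]
fitted +x face 97 pos mm 97.8 slopes(h,z) [-0.003 -0.002]
held lower +y face 109 pos mm -41.1 slopes(h,z) [-0.014 -0.009]
held lower +x face 34 pos mm 97.0 slopes(h,z) [0.035 0.007]
lowest shaft z [0.0771 0.0886 0.0987 0.1241]
```

Relative to the fitted leg, the held leg is off by only about 1.2 mm in y and 0.8 mm in x, and its tilt is under 0.01 rad. The tenon end is at about 0.0535 m. Final descent is 15 mm with a small correction.

```bash
python3 -m crank '{"steps":[[[0.02,0.04,-0.15],[0,0,0]],[[0,0,-0.15],[0,0,0]],[[0,0,-0.15],[0,0,0]],[[0,0,-0.15],[0,0,0]],[[0,0,0],[0,0,0]],[[0,0,0],[0,0,0]],[[0,0,0],[0,0,0]],[[0,0,0],[0,0,0]],[[0,0,0],[0,0,0]],[[0,0,0],[0,0,0]]]}'
python3 - <<'E'
from h import *
c=grab('wrist');P=cloud(c);print('legtop',rect(P,(.50,.60,.04,.15),.17,.19))
c=grab('scene');cv2.imwrite('pics/f2.png',cv2.resize(c['pixels'][180:290,205:305],(545,600),interpolation=cv2.INTER_CUBIC))
s=monitor.read_state();print(s['ee_pos'],s['ft_force'],s['grip_force'])
E
```

```text
time: 10.85
ee_pos: [0.5497, 0.0946, 0.1302]
eef_rot: [0.764, 0.646, 0.0, 0.0]
ft_force: [-0.4, 0.2, -2.1]
width: 0.0363
grip_force: 29.6
legtop (array([549.4,  95.1]), array([18.7, 46.3]), 79.1, 2574, 0.1806, array([549.2,  94. ]))
[0.54961359 0.09460717 0.13015302] [-0.73923838  0.52587719 -1.30048819] 29.642208699252706
```

View pics/f2.png

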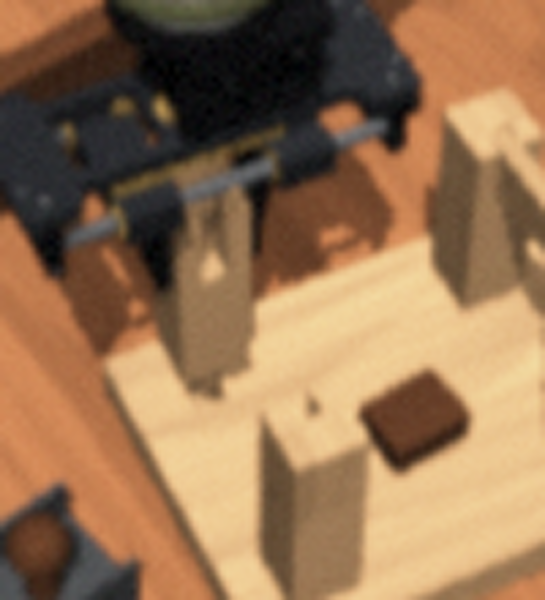

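The leg (205,300) hovers upright with its tenon at (207,385) just above the seat and its slot toward the fitted leg at (310,500). The leg's top is at 0.1806 m, which puts the tenon end about 10 mm above the mouth. Handing in.

```bash
python3 -c "
from bench import ticket
print(ticket.close_job())"
```

```text
the job is handed in; nothing more can be done
None
```

I've handed the job in with the slotted leg gripped about 10 mm above the empty mortise: upright, centred to about 1–2 mm by camera, and its slot facing the fitted leg; no contact with the footstool or drawer front showed, but no verdict came back.

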